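Tip two washed loaf tins onto their bottoms

ROBOT

A 7-joint arm with a two-finger parallel gripper is mounted at the origin on the work surface. World frame = base frame: x ahead of the robot, y to its left, z up, the work surface at z = 0. Lengths are in m, angles in rad, forces in N, time in s.
With the tool pointing down it reaches from about 0.4 to 0.85 m from the base axis. Payload 10.4 kg.
Tool frame: the origin (TCP) lies between the finger pads; the fingertips stand 22 mm ahead of it and the grasp point (between the pads) lies 3 mm ahead of it (r.nose_length is the distance from the TCP to the fingertips, in m); z points along the fingers, y is the line along which they close (so a half turn about z gives the same grasp; the last joint's range is limited). The gripper opens to 87 mm and grips with 3 to 60 N. Pads are 19 mm wide; open, the fingers measure 117 mm over their backs; the gripper's body (75 mm by 190 mm) begins 51 mm behind the grasp point.
Start: joints at [-1.131, 0.332, -0.065, 1.46, 0.022, 1.35, -0.088], TCP at [0.279, 0.559, 0.245] pointing down, gripper open.
Joint ranges: [-2.6, 2.6], [-0.5, 2.12], [-1.47, 1.34], [0.16, 2.42], [-1.27, 4.41], [0.06, 2.06], [-2.6, 2.6]. Speed limits (rad/s): [2.22, 2.22, 2.79, 2.79, 3.14, 3.14, 3.14].

INTERFACE

Orientations are given as a unit quaternion [x, y, z, w].
In Python, from bench import readout, cams, r gives the robot as it stands. The module is installed in compiled form; this text tells all that it offers.
- The arm moves only by the tool step_arm, never from a script. Its argument "deltas" is a list that holds one entry, the list of rows, each a list of 7 numbers: the turn, a rotation vector about the tool's x, y, z in rad, then the shift along the tool's x, y, z in m, then the opening in per cent of the stroke, from 0 (shut) to 100 (fully open). A call has 1 to 20 rows; each row is the pose to reach, as a shift and turn from the pose commanded when the call began, along the tool's axes at that moment; what a row does not reach only later rows make up. A row lasts 1/8 s, in which the tool goes at most 62.5 mm and 10.7 degrees, less where a joint would pass 70% of its speed; a pose out of reach is approached as far as the arm can. A call with a gripper value outside its range is refused whole. The fingers move at their own pace and stop on an object; "squeeze" is the grip in N (left out, the last holds). Time passes only in rows, so rows that repeat a pose let the fingers close. It gives the time, the measured TCP pose, the force, the opening and the grip force at its end, in the units of the state.
- readout.read_state(): the state, without advancing time (a new reading comes with each control period).
- cams.camera(name): name is "scene" or "top" or "wrist"; returns a dict with "img" (420x560x3 uint8, red, green, blue), "fx", "fy", "cx", "cy" (pixels), "origin" and "rotation" of the camera in the world; the wrist camera has in their place "T_tool_cam" (4x4, takes a point from camera to tool coordinates, whose origin is the TCP and whose axes are the flange's). Camera axes: x right, y up, looking along -z (the intrinsics and any distortion apply to the point x, -y, -z); pixel columns grow to the right and rows downward; lengths in m; the calibration is good to about 2 mm. A picture is of the moment at which its call begins: read the wrist's pose just before it. There is no depth.
- r.close_job(): hands the job in; it is judged then, once.
The state is a dict: "time": time; "joint_positions": joint angles; "joint_vel": joint speeds; "joint_torque": joint torques, N m; "ee_pos": TCP position; "eef_rot": TCP orientation; "ft_force": force on the tool from outside, world axes, zero at the start; "torque": the same for the moment, N m; "width": finger opening in m; "grip_force": force on a finger pad.
Only numpy, scipy, OpenCV 4.12 (cv2) and the standard library are available. Lean on these libraries where they do the work, as an engineer would, in place of code of your own. Each camera call takes 0.05 s, during which the arm holds its last target. There are 200 camera calls.

TASK

Two washed loaf tins were left to drain on the bench, one standing on end and one lying on its long side, open towards the far side of the bench. Push each of them over with the fingertips, without gripping or lifting it, so that both sit flat on their bottoms with the open side up, ready for dough. Tip them over on the spot rather than shoving them across the bench, and leave everything else where it is.

Things in the scene. Friction and masses are not known exactly. Their poses are not given: they have to be found in the camera images.
- tin_end: Loose straight-sided steel loaf tin, 190 long x 100 wide x 75 deep, 3 mm walls, one open face, about 0.35 kg. It stands on end: 190 mm tall, footprint 75 (its x) by 100 (its y). Origin: centre of its underside as it starts. z: along the tin's length (up at the start). x: out of the open face (level at the start), so its closed bottom faces -x. When it sits on its bottom, x points up.
- tin_end_mid (a point): Middle of that tin, 95 mm along its z from the origin: 95 mm above the bench at the start, 37.5 mm when on its bottom. Pushed near the top from the open-face side towards its -x, the tin rocks over the lower edge of its bottom, upper rim rising to 204 mm, and goes over by itself past 22 degrees.
- tin_side: Loose straight-sided steel loaf tin, 190 long x 100 wide x 75 deep, 3 mm walls, one open face, about 0.35 kg. It lies on a long side: 100 mm tall, footprint 75 (its x) by 190 (its y). Origin: centre of its underside as it starts. z: across the width (up at the start). x: out of the open face (level at the start), so its closed bottom faces -x. When it sits on its bottom, x points up.
- tin_side_mid (a point): Middle of that tin, 50 mm along its z from the origin: 50 mm above the bench at the start, 37.5 mm when on its bottom. Pushed near the top from the open-face side towards its -x, the tin rocks over the lower edge of its bottom, upper rim rising to 125 mm, and goes over by itself past 37 degrees.
- tin_ready: third loaf tin of the same kind, already sitting on its bottom, open side up: 100 (x) x 190 (y) x 75 mm high; origin at the centre of its underside. A bystander
- jar: closed white storage jar with a steel cap, 60 mm diameter, 95 mm high; origin at the centre of its underside. A bystander
- shaker: steel flour shaker, 54 mm diameter, 94 mm high; origin at the centre of its underside. A bystander
- bowl: open steel bowl, 130 mm diameter, 55 mm high; origin at the centre of its underside. A bystander
- mug: white beaker without handle, 76 mm diameter, 90 mm high; origin at the centre of its underside. A bystander
- scraper: dough scraper lying flat: steel blade 75 x 130 mm, black bar grip 20 mm thick along y; origin under the middle of the scraper, near the grip. A bystander
- brush: pastry brush lying flat, handle towards its own -x, under 35 mm high; origin on the bench under its middle. A bystander
Things that resemble listed ones, but are neither listed nor needed, are in the scene too. What is shaped like the tin_end but orange is not meant. What is shaped like the tin_side but red is not meant.

How it is judged:
By the outcome, as a careful person would: the job done as asked, in the order asked, and still so for the second after the job is handed in, with the robot touching nothing.
It also fails if it takes over 51 s, if anything falls off the work surface, if the arm or the gripper's body presses on something with over 40 N, if the wrist force passes 120 N, or if a joint passes its speed limit or range.

## Working session

There is one attempt and no reset: what is moved stays moved. The work goes in short steps, Python scripts to look and compute and a tool call to move; the robot and the scene stay as the last step left them, time stands still between calls to the robot, and variables do not carry over. Pictures are saved under pics/ and viewed, at most 10 in all, crops included, and the job is handed in when it is done.

Besides the shell and the picture viewer there is one more tool, called after ">>>" as a command line: name --argument value ..., lists and objects as JSON in quotes. step_arm: Moves the arm, as the interface text tells. Its arguments: {"type":"object","properties":{"deltas":{"type":"array"},"squeeze":{"type":"number"}},"required":["deltas"]}

```bash
mkdir -p pics; python3 - <<'E'
from bench import readout, cams, r
import cv2
for n in("top","scene"):
    c=cams.camera(n); cv2.imwrite(f"pics/{n}0.png",cv2.resize(c["img"][:,:,::-1],None,fx=1.42,fy=1.42,interpolation=cv2.INTER_CUBIC))
    print(n,{k:v for k,v in c.items() if k!="img"})
s=readout.read_state();print(s);print(r.nose_length)
E
```

```text
top {'fx': 519.003903499374, 'fy': 519.003903499374, 'cx': 290.4457317976365, 'cy': 208.23316039429727, 'origin': array([ 0.41131827, -0.0041255 ,  1.75753268]), 'rotation': array([-0.03174144,  0.02883497,  0.71412907, -0.69869929])}
scene {'fx': 435.50634112868545, 'fy': 435.50634112868545, 'cx': 279.6637231268868, 'cy': 216.446999289337, 'origin': array([0.96398619, 0.62546228, 1.21390913]), 'rotation': array([0.07741891, 0.27055112, 0.92050575, 0.27106745])}
{'time': 0.1, 'joint_positions': array([-1.13056273,  0.33282283, -0.06472009,  1.46083979,  0.02161129,
        1.34992202, -0.08847564]), 'joint_vel': array([-1.29322287e-03, -9.32652532e-04,  4.66217074e-04, -3.47129568e-03,
        1.63945439e-03, -1.03627595e-03, -3.19512607e-05]), 'joint_torque': array([ 9.59320823e-04, -6.24546218e+01,  2.40725483e-02, -3.90713882e+01,
       -6.13874313e-02,  3.67158372e-02,  6.46327067e-05]), 'ee_pos': array([0.27890558, 0.55896113, 0.24383309]), 'eef_rot': array([ 2.29325258e-01,  9.73349632e-01, -6.37182363e-04, -1.17757737e-04]), 'ft_force': array([-0.42535274, -0.45539582,  0.03823226]), 'torque': array([0.00059429, 0.01652782, 0.00133472]), 'grip_force': 0.0, 'width': 0.0870363407197224}
0.022
```

View pics/top0.png

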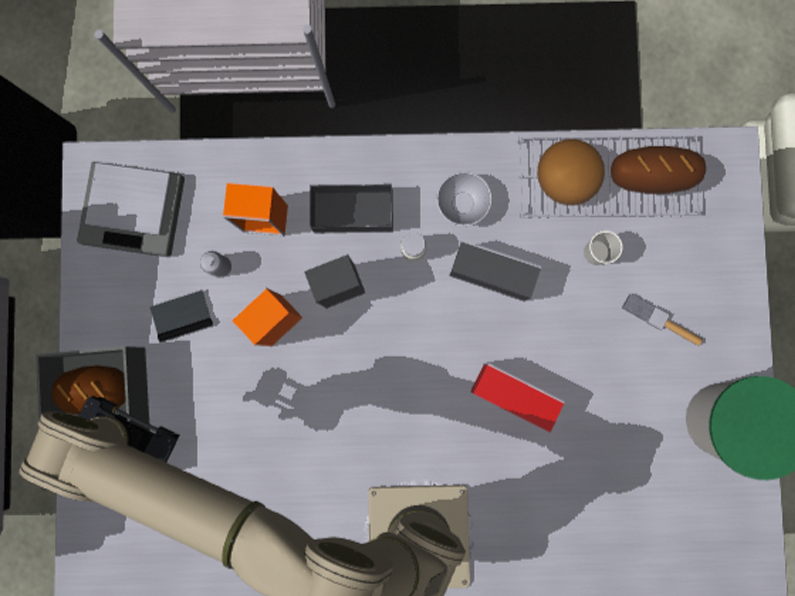

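View pics/scene0.png

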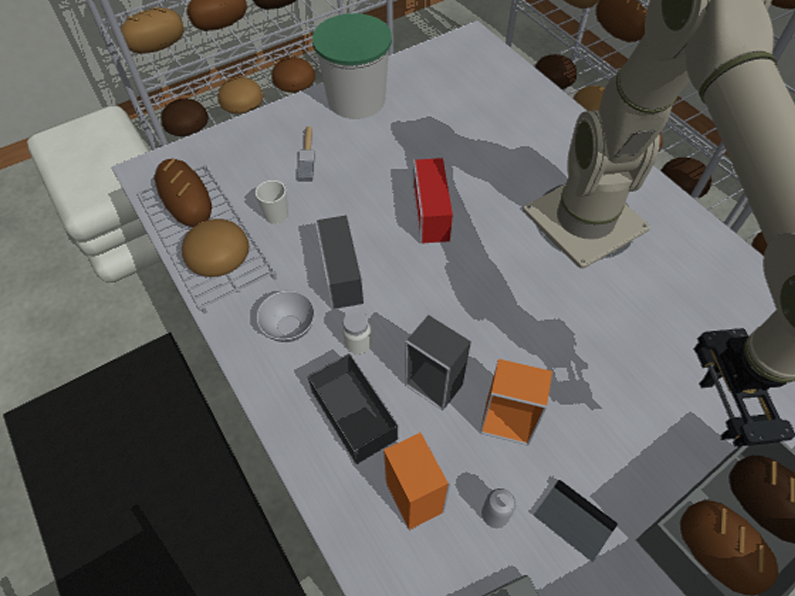

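Candidates in the top picture: for tin_end, grey (335,280) and orange (255,205) and (267,317). For tin_side, grey (495,270) and red (517,397). I choose the grey ones and check them in a close crop.

```bash
python3 - <<'E'
from bench import cams
import cv2, numpy as np
t=cams.camera("top")["img"][:,:,::-1]; s=cams.camera("scene")["img"][:,:,::-1]
a=cv2.resize(t[160:230,205:405],None,fx=4,fy=4,interpolation=cv2.INTER_CUBIC)  # 800x280
b=cv2.resize(s[140:295,210:345],None,fx=2,fy=2,interpolation=cv2.INTER_CUBIC) # 270x310
o=np.zeros((600,800,3),np.uint8); o[:280]=a; o[285:595,:270]=b
b2=cv2.resize(t[165:225,315:390],(525,310)); 
o[285:595,275:]=b2[:,:525]
o=cv2.convertScaleAbs(o,alpha=1.5)
cv2.imwrite("pics/crop.png",o)
E
```

```text
(no output)
```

View pics/crop.png

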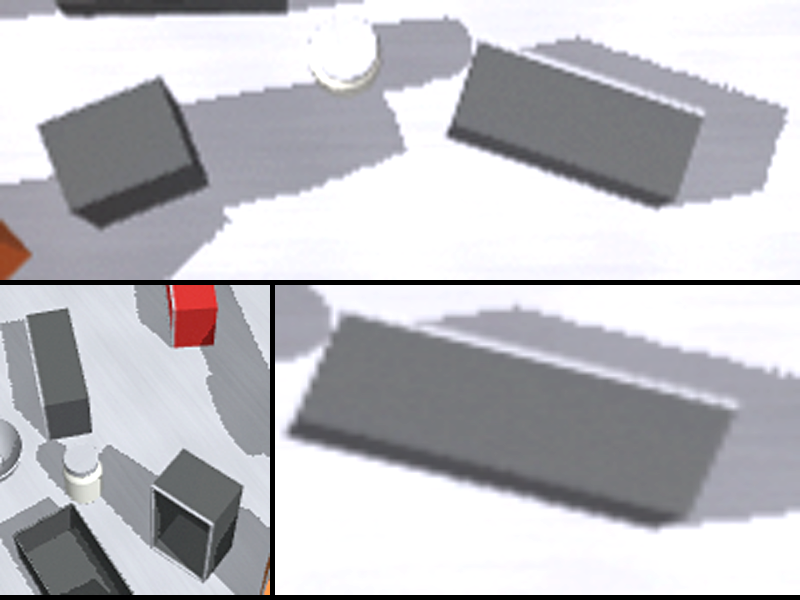

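The crop confirms both choices. The grey end-standing tin has its top at crop (38,125), (160,78), (192,155), (72,210), and its opening faces the far side. The grey side-lying tin has its top at (480,42), (703,115), (672,197), (447,135), with its bright open rim also on the far side.

```bash
cat > h.py <<'E'
import numpy as np
from scipy.spatial.transform import Rotation as R
from bench import readout, cams
def ray(c,px,z):
    u,v=px; d=R.from_quat(c["rotation"]).apply([(u-c["cx"])/c["fx"],-(v-c["cy"])/c["fy"],-1]); o=c["origin"]
    return o+d*(z-o[2])/d[2]
def go(xyz_tip, yang):
    """delta to put fingertips at xyz with tool y axis at yang deg, tool down; in current tool axes"""
    s=readout.read_state(); Rc=R.from_quat(s["eef_rot"]); a=np.radians(yang)
    y=np.array([np.cos(a),np.sin(a),0]); z=np.array([0,0,-1.]); Rt=R.from_matrix(np.c_[np.cross(y,z),y,z])
    p=np.array(xyz_tip)+[0,0,.022]
    print("turn",(Rc.inv()*Rt).as_rotvec().round(4),"shift",Rc.inv().apply(p-s["ee_pos"]).round(4),"tip",(s["ee_pos"]+Rc.apply([0,0,.022])).round(4),"F",s["ft_force"].round(1),"t",s["time"])
E
python3 - <<'E'
from h import *
c=cams.camera("top")
f=lambda u,v:(205+u/4,160+v/4)
for n,P,z in(("end",[(38,125),(160,78),(192,155),(72,210)],.19),("side",[(480,42),(703,115),(672,197),(447,135)],.10)):
    X=np.array([ray(c,f(*p),z)[:2] for p in P]);print(n,X.round(4).tolist(),"mid",X.mean(0).round(4),"edge",np.linalg.norm(np.roll(X,-1,0)-X,axis=1).round(4))
    d=X[0]-X[1]+X[3]-X[2];print("rim ang",np.degrees(np.arctan2(d[1],d[0])))
print("endbase",[ray(c,f(*p),0)[:2].round(4) for p in[(208,185),(100,228)]])
for n,p,z in(("jar",(412,244),.095),("bowl",(466,198),.055),("ready",(351,207),.075),("mug",(605,246),.09),("orange",(267,317),.19),("shaker",(210,262),.09)):print(n,ray(c,np.array(p)/1.42,z)[:2].round(3))
print("red",[ray(c,np.array(p)/1.42,.1)[:2].round(3) for p in[(484,364),(563,408),(550,430),(472,390)]])
E
```

```text
end [[0.603, 0.2307], [0.637, 0.1374], [0.5775, 0.1139], [0.5376, 0.2055]] mid [0.5887 0.1719] edge [0.0993 0.064  0.0999 0.0701]
rim ang 111.7712527767559
side [[0.6734, -0.1129], [0.6102, -0.2903], [0.5447, -0.2631], [0.5986, -0.0843]] mid [ 0.6067 -0.1876] edge [0.1883 0.0709 0.1867 0.0801]
rim ang 71.79410196580436
endbase [array([0.5716, 0.115 ]), array([0.537 , 0.2073])]
jar [ 0.672 -0.   ]
bowl [ 0.785 -0.129]
ready [0.765 0.139]
mug [ 0.659 -0.44 ]
orange [0.507 0.312]
shaker [0.642 0.462]
red [array([ 0.397, -0.156]), array([ 0.296, -0.329]), array([ 0.248, -0.298]), array([ 0.34 , -0.127])]
```

```bash
python3 - <<'E'
from h import *
go([.667,.204,.26],111.5)
go([.667,.204,.165],111.5)
E
```

```text
turn [-6.00e-04 -2.00e-04 -8.38e-01] shift [-0.5058 -0.1446 -0.0377] tip [0.2789 0.5591 0.2222] F [-0.1 -0.5  0.1] t 0.25
turn [-6.00e-04 -2.00e-04 -8.38e-01] shift [-0.5058 -0.1445  0.0573] tip [0.2789 0.5591 0.2222] F [-0.1 -0.5  0.1] t 0.25
```

>>> step_arm --deltas '[[[0,0,0,0,0,-0.04,30],[0,0,-0.07,-0.04,-0.012,-0.045,30],[0,0,-0.14,-0.085,-0.024,-0.045,30],[0,0,-0.21,-0.13,-0.037,-0.045,30],[0,0,-0.28,-0.175,-0.05,-0.045,30],[0,0,-0.35,-0.22,-0.063,-0.045,30],[0,0,-0.42,-0.265,-0.076,-0.045,30],[0,0,-0.49,-0.31,-0.089,-0.045,30],[0,0,-0.56,-0.355,-0.101,-0.045,30],[0,0,-0.63,-0.4,-0.114,-0.045,30],[0,0,-0.7,-0.44,-0.126,-0.045,30],[0,0,-0.77,-0.48,-0.137,-0.045,30],[0,0,-0.838,-0.506,-0.1446,-0.045,30],[0,0,-0.838,-0.506,-0.1446,-0.045,30],[0,0,-0.838,-0.506,-0.1446,-0.045,30],[0,0,-0.838,-0.506,-0.1446,-0.045,30]]]'

```text
time: 2.25
ee_pos: [0.6665, 0.2054, 0.2897]
eef_rot: [-0.187, 0.982, 0.0, 0.0]
ft_force: [-0.4, -0.3, -0.9]
width: 0.026
grip_force: 0.0
```

```bash
python3 - <<'E'
from h import *
import cv2
go([.667,.204,.165],111.5)
print(readout.read_state()["joint_positions"].round(2))
c=cams.camera("scene");cv2.imwrite("pics/s1.png",cv2.resize(c["img"][100:340,180:480,::-1],None,fx=2,fy=2))
E
```

```text
turn [0.0007 0.0002 0.0013] shift [ 1.000e-04 -1.500e-03  1.027e-01] tip [0.6665 0.2054 0.2677] F [-0.4 -0.3 -0.9] t 2.25
[-0.43  0.48  0.1   1.17 -0.05  1.49  1.61]
```

View pics/s1.png

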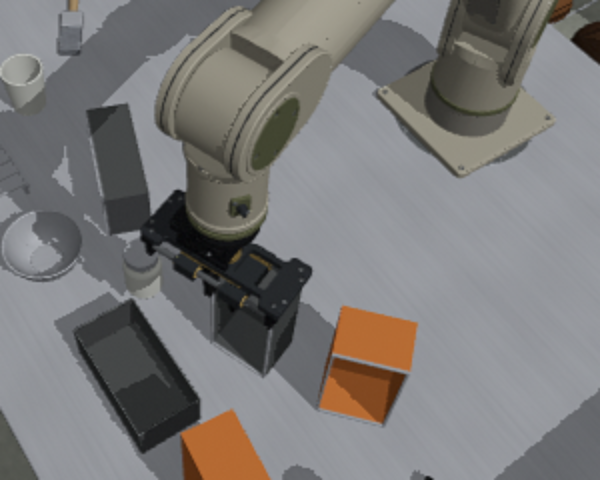

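The gripper hangs in front of the tin's opening at about (240,285). Next I lower it and push until it touches the tin.

>>> step_arm --deltas '[[[0,0,0,0,0,0.04,30],[0,0,0,0,-0.001,0.08,30],[0,0,0,0,-0.001,0.102,30],[0,0,0,0.015,-0.001,0.102,30],[0,0,0,0.028,-0.001,0.102,30],[0,0,0,0.036,-0.001,0.101,30],[0,0,0,0.044,-0.001,0.1,30],[0,0,0,0.052,-0.001,0.098,30],[0,0,0,0.06,-0.001,0.096,30]]]'

```text
time: 3.42
ee_pos: [0.6114, 0.181, 0.1938]
eef_rot: [-0.187, 0.982, 0.0, 0.0]
ft_force: [0.9, 0.8, -0.5]
width: 0.0261
grip_force: 0.1
```

```bash
python3 - <<'E'
from h import *
import cv2
go([.667,.204,.165],111.5)
c=cams.camera("scene");cv2.imwrite("pics/s2.png",cv2.resize(c["img"][180:320,230:400,::-1],None,fx=3,fy=3))
E
```

```text
turn [0.0001 0.0002 0.    ] shift [-0.0602  0.001   0.0068] tip [0.6114 0.181  0.1718] F [ 0.9  0.8 -0.5] t 3.425
```

View pics/s2.png

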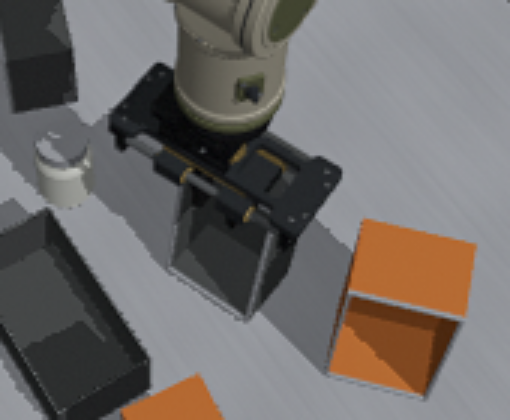

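Contact is made at about 1 N. The tin's lower rim corner at (245,318) has risen slightly and has not slid, so I keep pushing along the arc.

>>> step_arm --deltas '[[[0,0,0,0.01,0,-0.003,30],[0,0,0,0.02,0,-0.005,30],[0,0,0,0.03,0,-0.007,30],[0,0,0,0.04,0,-0.008,30],[0,0,0,0.048,0,-0.009,30],[0,0,0,0.056,0,-0.009,30],[0,0,0,0.064,0,-0.009,30],[0,0,0,0.072,0,-0.009,30],[0,0,0,0.08,0,-0.009,30],[0,0,0,0.08,0,-0.009,30],[0,0,0,0.08,0,-0.009,30],[0,0,0,0.08,0,-0.03,30],[0,0,0,0.08,0,-0.08,30]]]'

```text
time: 5.1
ee_pos: [0.5364, 0.1515, 0.2722]
eef_rot: [-0.187, 0.982, -0.0, -0.002]
ft_force: [1.0, 0.7, -0.1]
width: 0.0258
grip_force: 0.0
```

```bash
python3 - <<'E'
from h import *
import cv2
go([.677,-.213,.25],71.8)
go([.677,-.213,.076],71.8)
c=cams.camera("scene");cv2.imwrite("pics/s3.png",cv2.resize(c["img"][100:340,180:480,::-1],None,fx=2,fy=2))
E
```

```text
turn [-0.0016 -0.0044  0.6931] shift [ 2.900e-03 -3.907e-01  2.000e-04] tip [0.5363 0.1515 0.2502] F [ 1.   0.7 -0.1] t 5.1
turn [-0.0016 -0.0044  0.6931] shift [ 0.0021 -0.3907  0.1742] tip [0.5363 0.1515 0.2502] F [ 1.   0.7 -0.1] t 5.1
```

View pics/s3.png

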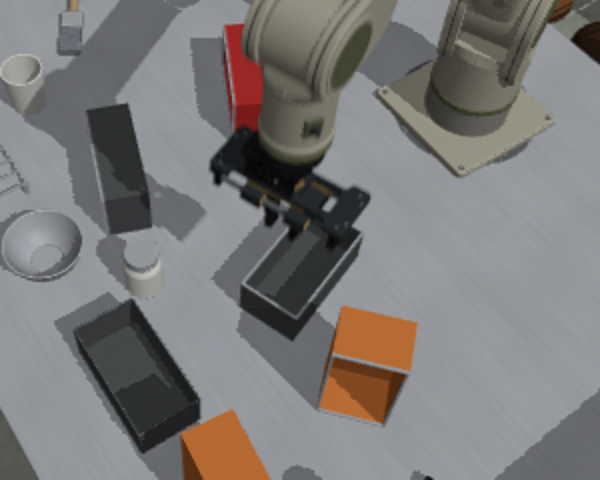

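tin_end now sits flat with its opening up, around (300,280). Next I move to tin_side at (120,170).

>>> step_arm --deltas '[[[0,0,0.05,0,-0.03,0,60],[0,0,0.11,0,-0.07,0,80],[0,0,0.17,0,-0.11,0,80],[0,0,0.23,0,-0.15,0,80],[0,0,0.3,0,-0.19,0,80],[0,0,0.37,0,-0.23,0,80],[0,0,0.44,0,-0.27,0,80],[0,0,0.51,0,-0.31,0,80],[0,0,0.58,0.001,-0.345,0,80],[0,0,0.64,0.002,-0.37,0,80],[0,0,0.692,0.003,-0.391,0,80],[0,0,0.692,0.003,-0.391,0,80],[0,0,0.692,0.003,-0.391,0,80]]]'

```text
time: 6.78
ee_pos: [0.6777, -0.2128, 0.2729]
eef_rot: [0.157, 0.988, 0.0, -0.0]
ft_force: [0.1, 0.3, 0.4]
width: 0.0699
grip_force: 0.0
```

```bash
python3 - <<'E'
from h import *
import cv2
go([.677,-.213,.076],71.8)
s=readout.read_state();print(s["joint_positions"].round(2),s["width"])
c=cams.camera("scene");cv2.imwrite("pics/s4.png",cv2.resize(c["img"][100:300,160:400,::-1],None,fx=2.5,fy=2.5))
E
```

```text
turn [ 0.0002 -0.0008  0.0017] shift [ 0.0004 -0.0005  0.1749] tip [ 0.6777 -0.2128  0.2509] F [0.1 0.3 0.4] t 6.775
[ 0.    0.53  0.38  1.17 -0.19  1.48  1.61] 0.06989919607984638
```

View pics/s4.png

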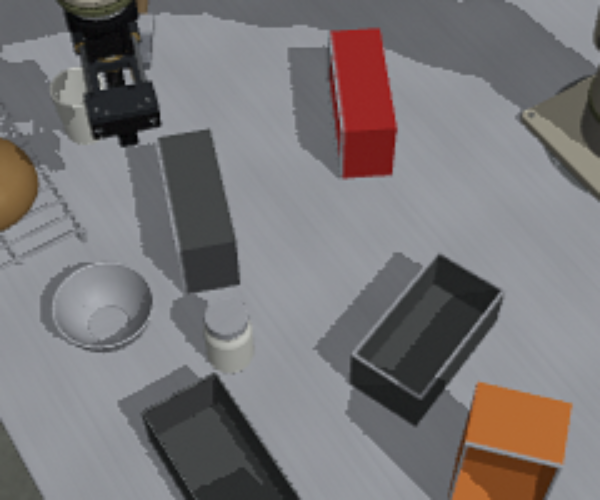

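tin_end is upright at about (425,340), and the gripper is beyond tin_side. I lower it and start the arc.

>>> step_arm --deltas '[[[0,0,0,0,0,0.05,80],[0,0,0,0,0,0.1,80],[0,0,0,0,0,0.15,80],[0,0,0,0,0,0.175,80],[0,0,0,0.012,0,0.175,80],[0,0,0,0.022,0,0.175,80],[0,0,0,0.028,0,0.173,80],[0,0,0,0.033,0,0.169,80],[0,0,0,0.039,0,0.165,80],[0,0,0,0.046,0,0.16,80],[0,0,0,0.053,0,0.156,80]]]'

```text
time: 8.2
ee_pos: [0.627, -0.1966, 0.118]
eef_rot: [0.158, 0.987, 0.0, 0.0]
ft_force: [0.2, 0.4, -0.9]
width: 0.0694
grip_force: 0.2
```

```bash
python3 - <<'E'
from h import *
import cv2
go([.677,-.213,.076],71.8)
c=cams.camera("scene");cv2.imwrite("pics/s5.png",cv2.resize(c["img"][120:240,170:300,::-1],None,fx=4,fy=4))
E
```

```text
turn [0.0001 0.0001 0.0008] shift [-0.0526 -0.      0.02  ] tip [ 0.6271 -0.1966  0.096 ] F [ 0.2  0.4 -0.9] t 8.2
```

View pics/s5.png

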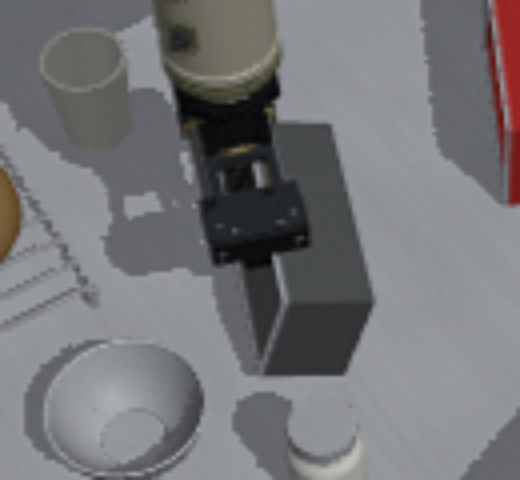

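The near-end pivot corner (347,375) has not moved and the tilt has only just begun. The fingertips are too shallow now, so I back off a little, go lower and push through.

>>> step_arm --deltas '[[[0,0,0,-0.008,0,0,80],[0,0,0,-0.013,0,0.006,80],[0,0,0,-0.013,0,0.015,80],[0,0,0,-0.006,0,0.015,80],[0,0,0,0,0,0.013,80],[0,0,0,0.007,0,0.009,80],[0,0,0,0.014,0,0.005,80],[0,0,0,0.021,0,0.002,80],[0,0,0,0.028,0,0.0,80],[0,0,0,0.035,0,-0.002,80],[0,0,0,0.042,0,-0.004,80]]]'

```text
time: 9.62
ee_pos: [0.5871, -0.1834, 0.1216]
eef_rot: [0.158, 0.987, 0.0, -0.0]
ft_force: [-0.7, 0.1, 0.3]
width: 0.0698
grip_force: 0.0
```

```bash
python3 - <<'E'
from h import *
import cv2
go([.677,-.213,.076],71.8)
c=cams.camera("scene");cv2.imwrite("pics/s6.png",cv2.resize(c["img"][120:240,170:300,::-1],None,fx=4,fy=4))
E
```

```text
turn [ 0.     -0.0001  0.0009] shift [-0.0947 -0.0001  0.0236] tip [ 0.5871 -0.1834  0.0996] F [-0.7  0.1  0.3] t 9.625
```

View pics/s6.png

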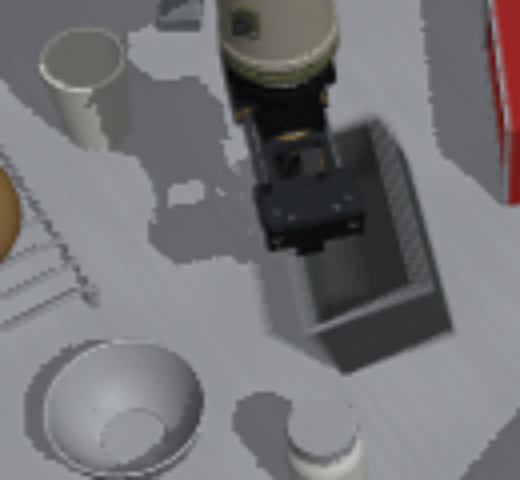

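The tin is going over by itself, opening now up, and the pivot corner (347,373) is unmoved. I retreat upward.

>>> step_arm --deltas '[[[0,0,0,0,0,-0.02,80],[0,0,0,0,0,-0.06,80],[0,0,0,0,0,-0.12,80],[0,0,0,-0.05,0,-0.16,80],[0,0,0,-0.1,0,-0.18,80],[0,0,0,-0.15,0,-0.18,80],[0,0,0,-0.15,0,-0.18,80],[0,0,0,-0.15,0,-0.18,80],[0,0,0,-0.15,0,-0.18,80],[0,0,0,-0.15,0,-0.18,80]]]'

```text
time: 10.92
ee_pos: [0.7296, -0.23, 0.3034]
eef_rot: [0.158, 0.987, 0.0, 0.001]
ft_force: [-1.0, 0.4, -0.0]
width: 0.0695
grip_force: 0.0
```

```bash
python3 - <<'E'
from h import *
import cv2
go([.677,-.213,.076],71.8)
c=cams.camera("scene");cv2.imwrite("pics/s7.png",cv2.resize(c["img"][60:400,80:480,::-1],None,fx=1.75,fy=1.75))
E
```

```text
turn [0.0008 0.0018 0.0009] shift [ 0.0556 -0.0004  0.2053] tip [ 0.7296 -0.23    0.2814] F [-1.   0.4 -0. ] t 10.925
```

View pics/s7.png

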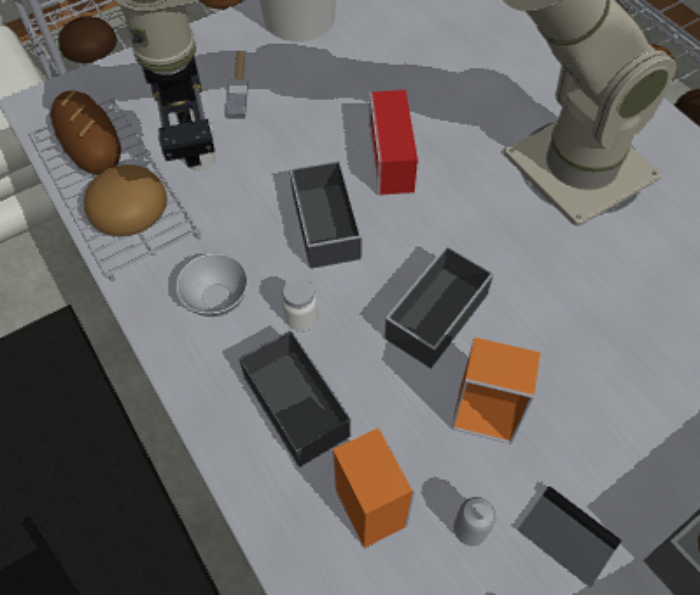

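Both tins sit flat with their openings up, at (325,215) and (438,305). The bystanders look untouched and the robot is clear, so I hand in the job.

```bash
python3 -c "
from bench import r
print(r.close_job())"
```

```text
the job is handed in; nothing more can be done
None
```

Both loaf tins were tipped over on the spot and sit flat on their bottoms with the open side up; the last picture shows nothing else moved, and the job is handed in (no verdict came back).

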